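# Make up two mould set-up kits

### The arm

A 7-joint arm with a two-finger parallel gripper is mounted at the origin on the work surface. World frame = base frame: x ahead of the robot, y to its left, z up, the work surface at z = 0. Lengths are in m, angles in rad, forces in N, time in s.
With the tool pointing down it reaches from about 0.35 to 0.9 m from the base axis. Payload 19.9 kg.
Tool frame: the origin (TCP) lies between the finger pads; the fingertips stand 22 mm ahead of it and the grasp point (between the pads) lies 3 mm ahead of it; z points along the fingers, y is the line along which they close (so a half turn about z gives the same grasp; the last joint's range is limited). The gripper opens to 94 mm and grips with 3 to 60 N. Pads are 16 mm wide; open, the fingers measure 119 mm over their backs; the gripper's body (75 mm by 177 mm) begins 78 mm behind the grasp point.
Start: joints at [1.23, 0.417, -0.01, 1.614, 0.005, 1.111, -0.053], TCP at [0.185, -0.597, 0.227] pointing down, gripper open.
Joint ranges: [-2.81, 2.81], [-0.39, 2.02], [-1.27, 1.25], [0.06, 2.57], [-1.19, 4.33], [0.19, 2], [-2.82, 2.82]. Speed limits (rad/s): [1.89, 1.89, 2.39, 2.39, 3.01, 3.01, 3.01].

### API

Orientations are given as a unit quaternion [w, x, y, z].
In Python, from station import ctrl, eyes, workorder gives the robot as it stands. The module is installed in compiled form; this text tells all that it offers.
- The arm moves only by the tool play_rows, never from a script. Its argument "increments" is a list of rows, each a list of 7 numbers: the turn, a rotation vector about the world's x, y, z each as a share of pi rad, from -1 to 1, then the shift along the world's x, y, z each as a share of 0.3 m, from -1 to 1, then the opening, from 0 (shut) to 1 (fully open). A call has 1 to 20 rows; each row is the pose to reach, as a shift and turn from the pose commanded when the call began, turning the shorter way round; what a row does not reach only later rows make up. A row lasts 1/12 s, in which the tool goes at most 41.7 mm and 7.16 degrees, less where a joint would pass 70% of its speed; a pose out of reach is approached as far as the arm can. A call with a number of a shift or a turn outside -1 to 1 is refused whole. A call with a gripper value outside its range is refused whole. The fingers move at their own pace and stop on an object; the grip force is fixed at half the most. Time passes only in rows, so rows that repeat a pose let the fingers close. It gives the time, the measured TCP pose, the force, the opening and the grip force at its end, in the units of the state.
- ctrl.observe(): the state, without advancing time (a new reading comes with each control period).
- eyes.snapshot(name): name is "scene" or "top"; returns a dict with "frame" (384x512x3 uint8, blue, green, red), "mtx" (3x3 intrinsics, pixels), "R" (3x3) and "t" (3): a world point X has camera coordinates R X + t. Camera axes: x right, y down, z forward; pixel columns grow to the right and rows downward; lengths in m; the calibration is good to about 2 mm. A picture is of the moment at which its call begins. There is no depth.
- workorder.job_done(): hands the job in; it is judged then, once.
The state is a dict: "t": time; "joint_pos": joint angles; "dq": joint speeds; "effort": joint torques, N m; "tool_pos": TCP position; "ee_rot": TCP orientation; "contact_force": force on the tool from outside, world axes, zero at the start; "wrist_torque": the same for the moment, N m; "opening": finger opening in m; "finger_force": force on a finger pad.
Only numpy, scipy, OpenCV 4.12 (cv2) and the standard library are available. Lean on these libraries where they do the work, as an engineer would, in place of code of your own. Each camera call takes 0.05 s, during which the arm holds its last target. There are 200 camera calls.

### The job

Make up the set-up kits for two injection presses from the parts on the green mat. The red tray gets the bright steel locating ring, lying flat in the long bay, and the long black nozzle and the copper-coloured sprue bush, one in each small bay; the blue tray gets the short brass nozzle and the steel sprue bush, one in each small bay, and its long bay stays empty. Stand nozzles and bushes upright as they stand now (either small bay will do), set the parts down without dropping them, and leave the black ring, the spray can and the side cutters where they are.

Things in the scene. Friction and masses are not known exactly. Their poses are not given: they have to be found in the camera images.
- tray_red: red kit tray, loose, 138 (x) x 159 (y) mm plus 5 mm rim; walls, dividers, floor 3 thick, wall tops 18 above bench. Long bay on its -y side: 132 (x) x 84 (y), centre (0, -34.5). Two small bays on its +y side: 64.5 (x) x 66 (y), centres (-33.7, 43.5) and (33.7, 43.5). White card on -x wall. Origin: centre of underside; at the start its x axis points away from the robot, within 0.4 rad of world x
- tray_blue: blue kit tray, loose, 138 (x) x 159 (y) mm plus 5 mm rim; walls, dividers, floor 3 thick, wall tops 18 above bench. Long bay on its -y side: 132 (x) x 84 (y), centre (0, -34.5). Two small bays on its +y side: 64.5 (x) x 66 (y), centres (-33.7, 43.5) and (33.7, 43.5). White card on -x wall. Origin: centre of underside; at the start its x axis points away from the robot, within 0.4 rad of world x
- ring_bright: mould locating ring, bright steel, outside diameter 60, bore 36, 20 mm thick, two small screw holes in its top face, 0.2 to 0.4 kg; lies flat. Origin: centre of the underside, z along its axis. Lies on the 3 mm thick green stock mat, as do all the parts at the start
- ring_black: mould locating ring, black, outside diameter 60, bore 36, 20 mm thick, two small screw holes in its top face, 0.2 to 0.4 kg; lies flat. Origin: centre of the underside, z along its axis. Not needed: stays in stock on the mat
- nozzle_black: long black machine nozzle, 84 mm tall, pointed end up: thread diameter 30 from 0 to 24 mm above its underside, hexagon 36 across flats (42 over corners) from 24 to 42, plain round barrel diameter 26 from 42 to 68 (the place to grip), tapered tip to 84; 0.25 to 0.5 kg; stands upright. Origin: centre of the underside, z up its axis
- nozzle_brass: short brass-yellow machine nozzle, 68 mm tall, pointed end up: thread diameter 30 from 0 to 20 mm above its underside, hexagon 36 across flats (42 over corners) from 20 to 34, plain round barrel diameter 26 from 34 to 56 (the place to grip), tapered tip to 68; 0.2 to 0.45 kg; stands upright. Origin: centre of the underside, z up its axis
- bush_copper: copper-red sprue bush, 60 mm tall, standing on its head with the shank up: head diameter 40 and 15 mm thick at the bottom, shank diameter 20 from there to the top (the place to grip); 0.17 to 0.35 kg. Origin: centre of the head's underside, z up the shank
- bush_steel: bright steel sprue bush, same shape and sizes as the copper one, 0.17 to 0.35 kg. Origin: centre of the head's underside, z up the shank
- spray_can: small blue and white mould-release spray can with a red cap, diameter 45, 135 mm tall, standing on the bench; leave alone. Origin: centre of the underside
- cutters: pair of side cutters with yellow handles lying on the bench, 130 mm long along x (jaws to +x), 60 wide, 14 high; leave alone. Origin: 4 mm behind the rivet between handles and jaws, on the underside
Things that resemble listed ones, but are neither listed nor needed, are in the scene too. What is shaped like the bush_copper but purple or turquoise is not meant.

How it is judged:
By the outcome, as a careful person would: the job done as asked, in the order asked, and still so for the second after the job is handed in, with the robot touching nothing.
It also fails if it takes over 115 s, if anything falls off the work surface, if the arm or the gripper's body presses on something with over 40 N, if the wrist force passes 120 N, or if a joint passes its speed limit or range.

## Working session

There is one attempt and no reset: what is moved stays moved. The work goes in short steps, Python scripts to look and compute and a tool call to move; the robot and the scene stay as the last step left them, time stands still between calls to the robot, and variables do not carry over. Pictures are saved under pics/ and viewed, at most 14 in all, crops included, and the job is handed in when it is done.

Besides the shell and the picture viewer there is one more tool, called after "Call:" as name([rows], argument=value, ...), one row to a line, values as JSON. play_rows: Moves the arm, as the interface text tells. Shift numbers are shares of 0.3 m and turn numbers shares of pi rad, none past 1 either way. Its arguments: {"type":"object","properties":{"increments":{"type":"array","items":{"type":"array","items":{"type":"number","minimum":-1,"maximum":1}}}},"required":["increments"]}

```bash
mkdir -p pics; python3 - <<'E'
from station import ctrl, eyes
import cv2,pickle
s=ctrl.observe();print(s)
for n in("scene","top"):
    d=eyes.snapshot(n);pickle.dump(d,open(n+'.pkl','wb'))
    cv2.imwrite(f'pics/{n}0.png',cv2.resize(d['frame'],(800,600),interpolation=cv2.INTER_CUBIC))
    print(n,d['mtx'],d['R'],d['t'])
E
```

```text
{'t': 0.0, 'joint_pos': array([ 1.22952316,  0.41796814, -0.0102893 ,  1.61415662,  0.00474901,
        1.11070293, -0.05298854]), 'dq': array([-0.00092162,  0.00037273, -0.00099724,  0.00128287, -0.00101942,
       -0.00029105, -0.00136569]), 'effort': array([ 1.65492411e-04, -8.51248956e+01,  6.38503321e-01, -4.25982714e+01,
       -4.89505765e-02,  1.87110709e-02,  1.06140303e-04]), 'tool_pos': array([ 0.18443205, -0.59680823,  0.22683637]), 'ee_rot': array([-5.85435036e-04,  9.88785680e-01,  1.49340250e-01, -1.59332822e-04]), 'contact_force': array([-0.37102271,  0.02942191, -0.63625429]), 'wrist_torque': array([0.01238337, 0.00782486, 0.0081372 ]), 'finger_force': 0.0, 'opening': 0.09428879968108272}
scene [[368.85994936   0.         256.29411908]
 [  0.         368.85994936 187.13116592]
 [  0.           0.           1.        ]] [[ 0.76110544  0.64844411 -0.01545164]
 [ 0.42709247 -0.51894041 -0.74046801]
 [-0.4881706   0.55697495 -0.67191396]] [-0.39725259 -0.20519937  1.23627169]
top [[420.23714573   0.         253.15556909]
 [  0.         420.23714573 189.69328265]
 [  0.           0.           1.        ]] [[-0.01616361 -0.99982723  0.00917822]
 [-0.99354641  0.01503003 -0.11242611]
 [ 0.11226874 -0.0109362  -0.9936177 ]] [0.00202458 0.51180264 0.92011684]
```

View pics/scene0.png

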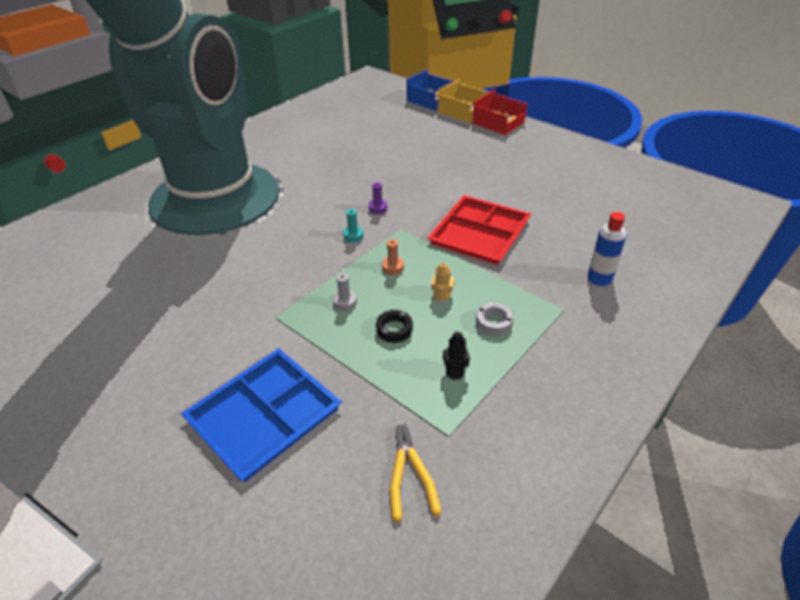

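View pics/top0.png

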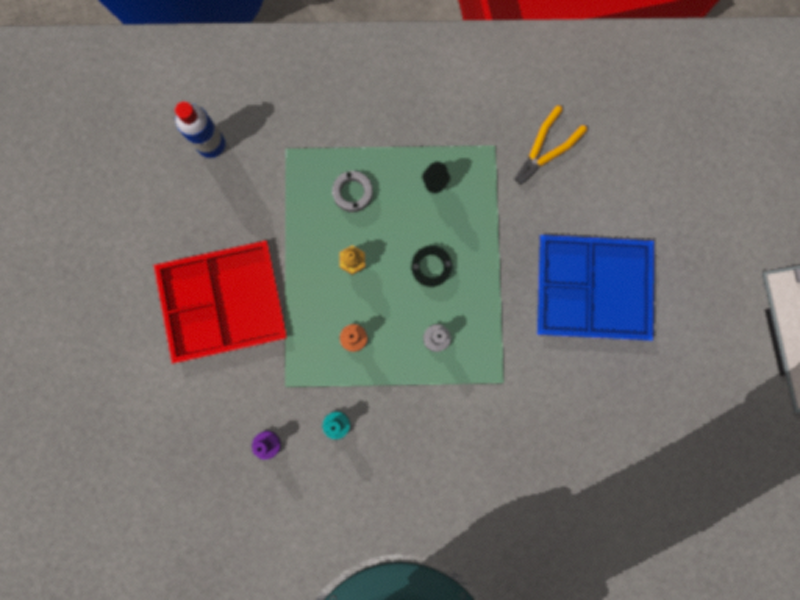

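The top view (800x600 pixels) shows these parts on the mat:
- **Bright ring:** (352,190)
- **Black ring:** (432,265)
- **Black nozzle:** (436,178)
- **Brass nozzle:** (351,260)
- **Steel bush:** (437,337)

Three things are bush-shaped and coloured: orange-copper (353,337), purple (266,445) and turquoise (336,425). The orange one on the mat fits "copper-red". The red tray is at (220,300) and the blue tray at (597,287). I'll measure these and confirm the copper bush in a crop.

```bash
cat > h.py <<'E'
import cv2,numpy as np
from station import ctrl,eyes
def world(d,uv,z):
    uv=np.atleast_2d(uv).astype(float)
    r=np.c_[uv,np.ones(len(uv))]@np.linalg.inv(d['mtx']).T@d['R']
    C=-d['R'].T@d['t']
    return (C+r*((z-C[2])/r[:,2])[:,None])[:,:2]
def hsv(d): return cv2.cvtColor(d['frame'],cv2.COLOR_BGR2HSV)
def blob(m,c,r):  # largest contour within r px of c (native pixels)
    k=np.zeros_like(m);cv2.circle(k,tuple(int(v) for v in c),r,255,-1)
    cs,_=cv2.findContours(m&k,cv2.RETR_EXTERNAL,cv2.CHAIN_APPROX_NONE)
    return max(cs,key=cv2.contourArea)[:,0]
def circ(d,m,c,z,r=20):
    (x,y),R=cv2.minEnclosingCircle((world(d,blob(m,c,r),z)*1000).astype(np.float32))
    e=cv2.fitEllipse((world(d,blob(m,c,r),z)*1000).astype(np.float32))
    return np.round([x,y,2*R,*e[0],*e[1]],1)
def tray(d,m,c):
    p=(world(d,blob(m,c,70),.018)*1000).astype(np.float32)
    rc=cv2.minAreaRect(p);b=cv2.boxPoints(rc)
    e=b[1]-b[0],b[2]-b[1]
    e=max(e,key=lambda v:abs(v[0])) # x axis
    e=e*np.sign(e[0]);a=np.arctan2(e[1],e[0])
    c=np.array(rc[0]);R=np.array([[np.cos(a),-np.sin(a)],[np.sin(a),np.cos(a)]])
    print('tray',np.round(c,1),'size',np.round(rc[1],1),'yaw',round(float(a),3))
    for n,q in(('long',(0,-34.5)),('s-',(-33.7,43.5)),('s+',(33.7,43.5))): print(n,np.round(c+R@q,1))
E
cat > m.py <<'E'
from h import *
import pickle
d=pickle.load(open('top.pkl','rb'));H=hsv(d)
print('cam',-d['R'].T@d['t'])
I=lambda lo,hi:cv2.inRange(H,np.array(lo),np.array(hi))
P=lambda u,v:(u*.64,v*.64)
red=I((0,150,60),(6,255,255))|I((174,150,60),(180,255,255))
tray(d,red,P(220,300)); tray(d,I((105,150,50),(125,255,255)),P(597,287))
green=I((45,35,30),(90,255,255)); ng=cv2.bitwise_not(green)
cop=I((4,120,60),(16,255,255));br=I((14,120,60),(28,255,255))
nos=cv2.inRange(H[...,1],np.array(0),np.array(35))
blk=cv2.inRange(H[...,2],np.array(0),np.array(45))
print('copper',circ(d,cop,P(353,337),.018))
print('brass',circ(d,br,P(351,260),.037))
print('steel',circ(d,nos,P(437,337),.018))
print('bright',circ(d,nos,P(352,190),.023))
print('black',circ(d,blk,P(436,178),.045))
print('can base approx',world(d,P(210,150),0),'blackring',world(d,P(432,265),.023))
w=world(d,[(0,0),(511,383)],0);print(w)
for n,p in(('bl',(436,178)),('st',(437,337))): 
    x,y=[int(v) for v in P(*p)];print(n,H[y-14:y+15:4,x-14:x+22:4].tolist())
s=cv2.resize(d['frame'][85:300,80:440],(800,478),interpolation=cv2.INTER_CUBIC)
M=cv2.cvtColor(np.maximum.reduce([red,cop,br,nos,blk]),cv2.COLOR_GRAY2BGR)
cv2.imwrite('pics/crop1.png',s)
E
python3 m.py
```

```text
cam [0.40523205 0.00439441 0.97176578]
tray [510.9 250.7] size [147.7 169.6] yaw 0.205
long [517.9 216.9]
s- [469.  286.4]
s+ [535.  300.1]
tray [ 523.4 -300.1] size [169.2 147.7] yaw -0.067
long [ 521.  -334.6]
s- [ 492.7 -254.5]
s+ [ 559.9 -259. ]
copper [454.1  56.4  38.9 454.3  56.7  36.5  37.3]
brass [565.8  56.5  40.5 565.7  56.9  35.8  37.9]
steel [452.3 -64.   41.4 452.5 -64.3  38.4  39.3]
bright [671.1  55.6  62.7 671.3  56.2  59.7  60.9]
black [684.1 -66.3  42.6 683.8 -67.2  33.   40.7]
can base approx [[0.74379906 0.27282149]] blackring [[ 0.55784139 -0.06010482]]
[[ 0.98977693  0.60338454]
 [ 0.07373257 -0.57274342]]
bl [[[67, 66, 140], [68, 68, 138], [68, 68, 138], [68, 64, 139], [67, 66, 140], [67, 66, 140], [67, 67, 138], [68, 68, 138], [68, 65, 138]], [[68, 68, 139], [68, 66, 139], [70, 63, 137], [68, 67, 114], [70, 66, 96], [69, 67, 107], [69, 68, 102], [66, 62, 86], [69, 64, 84]], [[69, 67, 138], [69, 66, 139], [70, 66, 85], [66, 44, 29], [60, 19, 27], [70, 53, 43], [67, 67, 84], [68, 69, 85], [67, 66, 85]], [[68, 67, 138], [68, 64, 124], [75, 19, 27], [75, 53, 29],
[... 1003 characters left out ...]
[71, 67, 130]], [[68, 62, 144], [68, 62, 144], [158, 7, 144], [168, 9, 138], [173, 8, 126], [170, 7, 108], [67, 60, 89], [69, 69, 133], [70, 66, 143]], [[69, 62, 144], [69, 61, 143], [150, 9, 146], [160, 6, 118], [155, 11, 142], [150, 6, 123], [69, 54, 89], [69, 66, 142], [69, 64, 143]], [[69, 66, 146], [69, 66, 144], [150, 4, 138], [160, 11, 142], [160, 6, 128], [135, 4, 123], [69, 66, 127], [68, 64, 144], [68, 65, 142]], [[70, 66, 144], [68, 63, 145], [68, 66, 144], [69, 46, 127], [69, 47, 129], [71, 66, 131], [69, 65, 130], [69, 64, 144], [69, 62, 143]], [[69, 66, 146], [68, 63, 145], [68, 63, 145], [69, 65, 141], [68, 65, 130], [69, 64, 131], [70, 70, 132], [70, 66, 143], [69, 64, 144]]]
```

View pics/crop1.png

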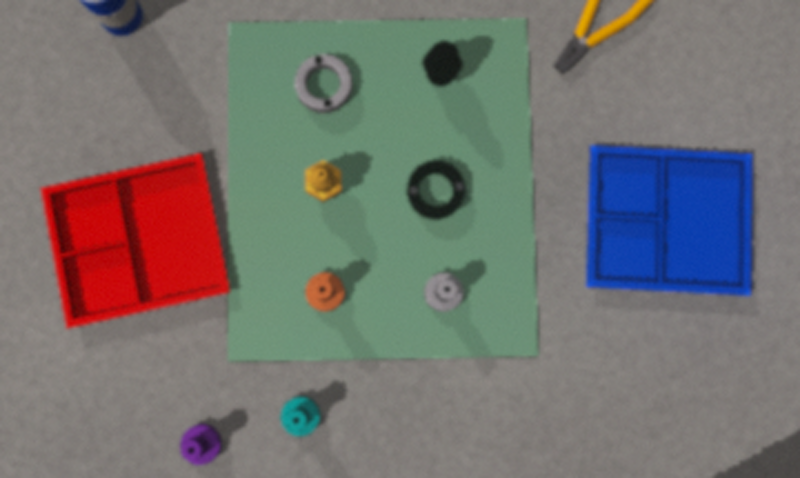

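The crop shows the copper bush (orange, crop (325,291)) as the only copper-red one. The turquoise (300,415) and purple (200,443) bushes are off the mat and not wanted. The bright ring is at (323,82), and the trays' small bays are on the left (+y), as specified. Tray sizes and part diameters match the given values, so I'm moving to the bright ring.

Call:
play_rows([
  [0,0,0.157,0.541,0.726,0,1],
  [0,0,0.157,0.541,0.726,0,1],
  [0,0,0.157,0.541,0.726,0,1],
  [0,0,0.157,0.541,0.726,0,1],
  [0,0,0.157,0.541,0.726,0,1],
  [0,0,0.157,0.541,0.726,0,1],
  [0,0,0.157,0.541,0.726,0,1],
  [0,0,0.157,0.541,0.726,0,1],
])

```text
t: 0.77
tool_pos: [0.35, -0.3751, 0.2275]
ee_rot: [-0.0, 0.921, 0.389, 0.0]
contact_force: [0.5, -0.7, 0.4]
opening: 0.094
finger_force: 0.0
```

Call:
play_rows([
  [0,0,0.157,0.541,0.726,0,1],
  [0,0,0.157,0.541,0.726,0,1],
  [0,0,0.157,0.541,0.726,0,1],
  [0,0,0.157,0.541,0.726,0,1],
  [0,0,0.157,0.541,0.726,0,1],
  [0,0,0.157,0.541,0.726,0,1],
  [0,0,0.157,0.541,0.726,0,1],
  [0,0,0.157,0.541,0.726,0,1],
])

```text
t: 1.43
tool_pos: [0.5114, -0.1572, 0.2273]
ee_rot: [-0.0, 0.798, 0.602, 0.001]
contact_force: [-0.2, 0.5, -0.9]
opening: 0.0939
finger_force: 0.0
```

Call:
play_rows([
  [0,0,0.157,0.541,0.726,0,1],
  [0,0,0.157,0.541,0.726,0,1],
  [0,0,0.157,0.541,0.726,0,1],
  [0,0,0.157,0.541,0.726,0,1],
  [0,0,0.157,0.541,0.726,0,1],
  [0,0,0.157,0.541,0.726,0,1],
  [0,0,0.157,0.541,0.726,0,1],
  [0,0,0.157,0.541,0.726,0,1],
  [0,0,0.157,0.541,0.726,0,1],
  [0,0,0.157,0.541,0.726,0,1],
])

```text
t: 2.27
tool_pos: [0.6712, 0.0547, 0.2269]
ee_rot: [-0.0, 0.63, 0.777, -0.001]
contact_force: [-0.3, -0.0, 0.1]
opening: 0.0937
finger_force: 0.0
```

Call:
play_rows([
  [0,0,0,0,0.003,-0.12,1],
  [0,0,0,0,0.003,-0.24,1],
  [0,0,0,0,0.003,-0.36,1],
  [0,0,0,0,0.003,-0.48,1],
  [0,0,0,0,0.003,-0.55,1],
  [0,0,0,0,0.003,-0.6,1],
  [0,0,0,0,0.003,-0.63,1],
  [0,0,0,0,0.003,-0.663,1],
  [0,0,0,0,0.003,-0.663,1],
  [0,0,0,0,0.003,-0.663,0.7],
  [0,0,0,0,0.003,-0.663,0.5],
  [0,0,0,0,0.003,-0.663,0.5],
  [0,0,0,0,0.003,-0.663,0.5],
  [0,0,0,0,0.003,-0.663,0.5],
  [0,0,0,0,0.003,-0.663,0.5],
  [0,0,0,0,0.003,-0.663,0.5],
  [0,0,0,0,0.003,-0.663,0.5],
])

```text
t: 3.68
tool_pos: [0.6717, 0.0572, 0.0289]
ee_rot: [0.0, 0.63, 0.777, 0.0]
contact_force: [0.4, 0.4, 4.1]
opening: 0.0551
finger_force: 30.0
```

```bash
python3 - <<'E'
from h import *
d=eyes.snapshot('top');e=eyes.snapshot('scene')
a=cv2.resize(d['frame'][80:220,160:340],(514,400),interpolation=cv2.INTER_CUBIC)
b=cv2.resize(e['frame'][100:260,200:390],(475,400),interpolation=cv2.INTER_CUBIC)
cv2.imwrite('pics/g1.png',cv2.resize(np.hstack([a,b]),(800,324)))
E
```

```text
(no output)
```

View pics/g1.png

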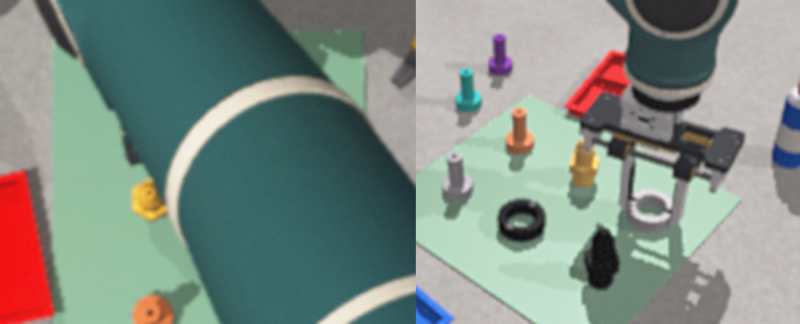

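```bash
python3 - <<'E'
from h import *
e=eyes.snapshot('scene');print(ctrl.observe()['tool_pos'])
def proj(X):
    c=e['R']@np.array(X)+e['t'];p=e['mtx']@c;return p[:2]/p[2]
a=e['frame'].copy();S=6;u,v=proj([.6717,.0572,.023]).astype(int);o=(u-50,v-45)
a=cv2.resize(a[o[1]:o[1]+80,o[0]:o[0]+100],None,fx=S,fy=S,interpolation=cv2.INTER_CUBIC)
for r in(.018,.03):
    pts=np.array([proj([.6717+r*np.cos(t),.0572+r*np.sin(t),.023]) for t in np.linspace(0,6.28,40)])
    cv2.polylines(a,[((pts-o+.5)*S).astype(int)],True,(0,0,255),1)
cv2.imwrite('pics/g2.png',a)
E
```

```text
[0.67174348 0.05724419 0.02885953]
```

View pics/g2.png

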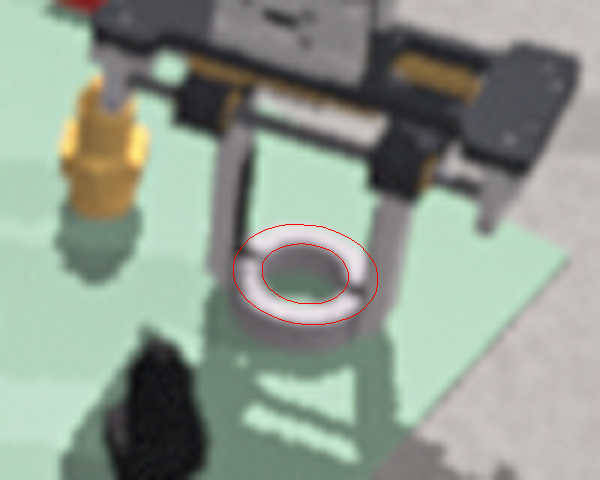

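The overlaid circle, drawn around the TCP at the ring's height, coincides with the ring (crop (305,275)). The ring is centred in the grip, so I'll lift it and carry it to the red tray's long bay.

Call:
play_rows([
  [0,0,0,0,0,0.04,0.5],
  [0,0,0,0,0,0.12,0.5],
  [0,0,0,0,0,0.22,0.5],
  [0,0,0,0,0,0.32,0.5],
  [0,0,0,-0.03,0.03,0.4,0.5],
  [0,0,0,-0.09,0.09,0.4,0.5],
  [0,0,0,-0.16,0.165,0.4,0.5],
  [0,0,0,-0.23,0.24,0.4,0.5],
  [0,0,0,-0.3,0.31,0.4,0.5],
  [0,0,0,-0.37,0.385,0.4,0.5],
  [0,0,0,-0.43,0.45,0.4,0.5],
  [0,0,0,-0.48,0.5,0.4,0.5],
  [0,0,0,-0.512,0.533,0.4,0.5],
  [0,0,0,-0.512,0.533,0.4,0.5],
  [0,0,0,-0.512,0.533,0.4,0.5],
  [0,0,0,-0.512,0.533,0.4,0.5],
])

```text
t: 5.17
tool_pos: [0.5186, 0.2162, 0.1486]
ee_rot: [0.0, 0.63, 0.777, -0.0]
contact_force: [-0.2, -1.3, -2.2]
opening: 0.0554
finger_force: 30.0
```

Call:
play_rows([
  [0,0,0,0,0,-0.1,0.5],
  [0,0,0,0,0,-0.2,0.5],
  [0,0,0,0,0,-0.28,0.5],
  [0,0,0,0,0,-0.34,0.5],
  [0,0,0,0,0,-0.37,0.5],
  [0,0,0,0,0,-0.385,0.5],
  [0,0,0,0,0,-0.395,0.5],
  [0,0,0,0,0,-0.4,0.5],
  [0,0,0,0,0,-0.4,0.5],
  [0,0,0,0,0,-0.4,0.5],
  [0,0,0,0,0,-0.4,0.5],
])

```text
t: 6.08
tool_pos: [0.5183, 0.2172, 0.0292]
ee_rot: [0.0, 0.63, 0.777, 0.0]
contact_force: [0.1, -1.0, -1.3]
opening: 0.0552
finger_force: 30.0
```

Call:
play_rows([
  [0,0,0,0,0,-0.003,0.5],
  [0,0,0,0,0,-0.003,0.6],
  [0,0,0,0,0,-0.003,0.7],
  [0,0,0,0,0,-0.003,0.75],
  [0,0,0,0,0,-0.003,0.75],
  [0,0,0,0,0,-0.003,0.75],
  [0,0,0,0,0,0.05,0.75],
  [0,0,0,0,0,0.15,0.75],
  [0,0,0,0,0,0.28,0.75],
  [0,0,0,0,0,0.41,0.75],
  [0,0,0,0,0,0.53,0.75],
  [0,0,0,0,0,0.58,0.75],
  [0,0,0,0,0,0.58,0.75],
])

```text
t: 7.17
tool_pos: [0.5193, 0.2179, 0.2064]
ee_rot: [0.002, 0.63, 0.777, 0.002]
contact_force: [0.0, 0.2, 0.6]
opening: 0.0706
finger_force: 0.0
```

Call:
play_rows([
  [0,0,0,0.04,-0.07,0,0.65],
  [0,0,0,0.11,-0.19,0,0.65],
  [0,0,0,0.18,-0.31,0,0.65],
  [0,0,0,0.25,-0.43,0,0.65],
  [0,0,0,0.32,-0.55,0,0.65],
  [0,0,0,0.39,-0.67,0,0.65],
  [0,0,0,0.46,-0.79,0,0.65],
  [0,0,0,0.52,-0.89,0,0.65],
  [0,0,0,0.553,-0.945,0,0.65],
  [0,0,0,0.553,-0.945,0,0.65],
  [0,0,0,0.553,-0.945,0,0.65],
  [0,0,0,0.553,-0.945,0,0.65],
  [0,0,0,0.553,-0.945,0,0.65],
])

```text
t: 8.25
tool_pos: [0.6833, -0.065, 0.2023]
ee_rot: [-0.0, 0.629, 0.777, -0.0]
contact_force: [-0.2, -0.3, 0.5]
opening: 0.0611
finger_force: 0.0
```

```bash
python3 - <<'E'
from h import *
import pickle
d=eyes.snapshot('top');s=eyes.snapshot('scene');e=pickle.load(open('scene.pkl','rb'))
def proj(X):
    p=e['mtx']@(e['R']@np.array(X)+e['t']);return p[:2]/p[2]
H=hsv(e);I=lambda lo,hi:cv2.inRange(H,np.array(lo),np.array(hi))
blk=cv2.inRange(H[...,2],np.array(0),np.array(45));nos=cv2.inRange(H[...,1],np.array(0),np.array(22))
for n,m,c,b,h in(('black',blk,(456,356),(.684,-.0665),.084),('brass',I((14,120,60),(28,255,255)),(442,282),(.5658,.0567),.068),('copper',I((3,120,60),(14,255,255)),(393,258),(.4542,.0566),.06),('steel',nos,(344,293),(.4524,-.0641),.06)):
    k=blob(m,(c[0]*.64,c[1]*.64),18);x,y,w,hh=cv2.boundingRect(k)
    top=k[k[:,1]==y].mean(0);bot=k[k[:,1]==y+hh-1].mean(0)
    print(n,'seen top',top,'centrecol',x+w/2-.5,'bot',bot,'pred top',proj([*b,.003+h]).round(1),'base',proj([*b,.003]).round(1), 'meancol',k[:,0].mean().round(1))
a=cv2.resize(s['frame'],(800,600));b=cv2.resize(d['frame'],(800,600))
cv2.imwrite('pics/p1.png',cv2.resize(np.hstack([s['frame'],d['frame']]),(800,300)))
E
```

```text
black seen top [292.5 214. ] centrecol 291.0 bot [291. 241.] pred top [292.4 213.2] base [290.6 238.1] meancol 291.2
brass seen top [283. 169.] centrecol 283.0 bot [282. 191.] pred top [283.3 169.3] base [282.4 188.9] meancol 282.9
copper seen top [251. 154.] centrecol 251.0 bot [251. 174.] pred top [250.5 155.1] base [251. 172.] meancol 251.0
steel seen top [220. 169.] centrecol 215.0 bot [220.5 198. ] pred top [218.7 177.1] base [220.6 194.3] meancol 216.4
```

View pics/p1.png

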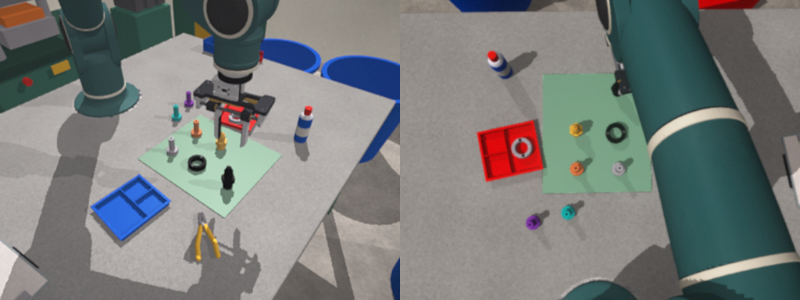

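The side view confirms the nozzle and bush positions to about a pixel, except the steel bush's mask, which merged with its background. The right half shows the ring inside the red tray's long bay at (521,147). Next is the black nozzle.

Call:
play_rows([
  [0,0,0,0.002,-0.005,-0.1,0.65],
  [0,0,0,0.002,-0.005,-0.2,0.65],
  [0,0,0,0.002,-0.005,-0.3,0.65],
  [0,0,0,0.002,-0.005,-0.37,0.65],
  [0,0,0,0.002,-0.005,-0.41,0.65],
  [0,0,0,0.002,-0.005,-0.43,0.65],
  [0,0,0,0.002,-0.005,-0.441,0.65],
  [0,0,0,0.002,-0.005,-0.441,0.65],
  [0,0,0,0.002,-0.005,-0.441,0.5],
  [0,0,0,0.002,-0.005,-0.441,0.35],
  [0,0,0,0.002,-0.005,-0.441,0.2],
  [0,0,0,0.002,-0.005,-0.441,0.15],
  [0,0,0,0.002,-0.005,-0.441,0.15],
  [0,0,0,0.002,-0.005,-0.441,0.15],
  [0,0,0,0.002,-0.005,-0.441,0.15],
  [0,0,0,0.002,-0.005,-0.441,0.15],
  [0,0,0,0.002,-0.005,-0.441,0.15],
])

```text
t: 9.77
tool_pos: [0.6846, -0.0679, 0.0704]
ee_rot: [0.0, 0.63, 0.777, 0.0]
contact_force: [-0.1, -1.0, 2.9]
opening: 0.0253
finger_force: 29.9
```

Call:
play_rows([
  [0,0,0,0,0,0.03,0.15],
  [0,0,0,0,0,0.1,0.15],
  [0,0,0,0,0,0.2,0.15],
  [0,0,0,0,0,0.3,0.15],
  [0,0,0,0,0,0.4,0.15],
  [0,0,0,-0.02,0.05,0.433,0.15],
  [0,0,0,-0.06,0.14,0.433,0.15],
  [0,0,0,-0.1,0.24,0.433,0.15],
  [0,0,0,-0.14,0.34,0.433,0.15],
  [0,0,0,-0.18,0.44,0.433,0.15],
  [0,0,0,-0.22,0.54,0.433,0.15],
  [0,0,0,-0.249,0.611,0.433,0.15],
])

```text
t: 10.77
tool_pos: [0.6077, 0.1187, 0.2002]
ee_rot: [-0.001, 0.629, 0.778, -0.0]
contact_force: [0.8, 0.8, -3.4]
opening: 0.0255
finger_force: 29.9
```

Call:
play_rows([
  [0,0,0,-0.04,0.1,0,0.15],
  [0,0,0,-0.08,0.2,0,0.15],
  [0,0,0,-0.12,0.3,0,0.15],
  [0,0,0,-0.16,0.4,0,0.15],
  [0,0,0,-0.2,0.49,0,0.15],
  [0,0,0,-0.23,0.565,0,0.15],
  [0,0,0,-0.249,0.611,0,0.15],
  [0,0,0,-0.249,0.611,0,0.15],
  [0,0,0,-0.249,0.611,0,0.15],
  [0,0,0,-0.249,0.611,0,0.15],
])

```text
t: 11.6
tool_pos: [0.5349, 0.298, 0.1999]
ee_rot: [0.0, 0.63, 0.777, -0.0]
contact_force: [0.2, -0.2, -4.1]
opening: 0.0253
finger_force: 29.9
```

Call:
play_rows([
  [0,0,0,0,0.006,-0.1,0.15],
  [0,0,0,0,0.006,-0.2,0.15],
  [0,0,0,0,0.006,-0.3,0.15],
  [0,0,0,0,0.006,-0.37,0.15],
  [0,0,0,0,0.006,-0.405,0.15],
  [0,0,0,0,0.006,-0.42,0.15],
  [0,0,0,0,0.006,-0.428,0.15],
  [0,0,0,0,0.006,-0.433,0.15],
  [0,0,0,0,0.006,-0.435,0.15],
  [0,0,0,0,0.006,-0.435,0.15],
  [0,0,0,0,0.006,-0.435,0.15],
])

```text
t: 12.52
tool_pos: [0.5354, 0.3007, 0.0705]
ee_rot: [0.0, 0.63, 0.777, 0.001]
contact_force: [1.1, 0.0, -2.0]
opening: 0.0253
finger_force: 29.9
```

Call:
play_rows([
  [0,0,0,0,0,-0.003,0.15],
  [0,0,0,0,0,-0.003,0.15],
  [0,0,0,0,0,-0.003,0.25],
  [0,0,0,0,0,-0.003,0.35],
  [0,0,0,0,0,-0.003,0.5],
  [0,0,0,0,0,-0.003,0.5],
  [0,0,0,0,0,-0.003,0.5],
  [0,0,0,0,0,0.05,0.5],
  [0,0,0,0,0,0.15,0.5],
  [0,0,0,0,0,0.28,0.5],
  [0,0,0,0,0,0.39,0.5],
  [0,0,0,0,0,0.435,0.5],
  [0,0,0,0,0,0.435,0.5],
])

```text
t: 13.6
tool_pos: [0.5361, 0.3014, 0.2036]
ee_rot: [0.001, 0.63, 0.777, 0.002]
contact_force: [0.8, 0.2, -0.1]
opening: 0.0472
finger_force: 0.0
```

Call:
play_rows([
  [0,0,0,-0.03,-0.08,0,0.6],
  [0,0,0,-0.07,-0.2,0,0.6],
  [0,0,0,-0.11,-0.32,0,0.6],
  [0,0,0,-0.15,-0.44,0,0.6],
  [0,0,0,-0.19,-0.56,0,0.6],
  [0,0,0,-0.23,-0.68,0,0.6],
  [0,0,0,-0.255,-0.77,0,0.6],
  [0,0,0,-0.27,-0.812,0,0.6],
  [0,0,0,-0.27,-0.812,0,0.6],
  [0,0,0,-0.27,-0.812,0,0.6],
  [0,0,0,-0.27,-0.812,0,0.6],
])

```text
t: 14.52
tool_pos: [0.454, 0.0577, 0.1997]
ee_rot: [-0.0, 0.629, 0.777, -0.0]
contact_force: [-0.7, -0.1, 0.6]
opening: 0.0567
finger_force: 0.0
```

```bash
python3 - <<'E'
from h import *
d=eyes.snapshot('top');H=hsv(d)
I=lambda lo,hi:cv2.inRange(H,np.array(lo),np.array(hi))
tray(d,I((0,150,40),(6,255,255))|I((174,150,40),(180,255,255)),(141,192))
a=d['frame'][130:270,80:220];b=eyes.snapshot('scene')['frame'][110:250,210:350]
cv2.imwrite('pics/p2.png',cv2.resize(np.hstack([a,b]),(800,400),interpolation=cv2.INTER_CUBIC))
E
```

```text
tray [502.5 290.8] size [147.7  87.7] yaw 0.196
long [509.2 257. ]
s- [461.  326.9]
s+ [527.1 340.1]
```

View pics/p2.png

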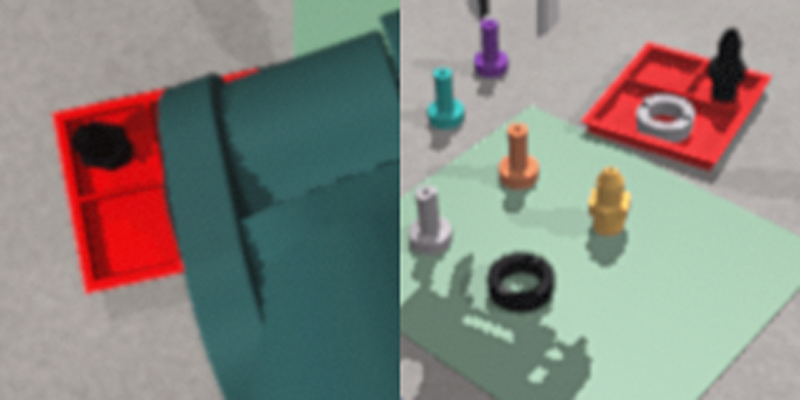

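The nozzle stands in the red tray's far small bay (left half, (105,147)) and the ring lies in the long bay (right half, (665,117)). The tray hasn't shifted. I'm descending on the copper bush, which is the orange one at (518,155).

Call:
play_rows([
  [0,0,0,0,-0.004,-0.1,0.6],
  [0,0,0,0,-0.004,-0.2,0.6],
  [0,0,0,0,-0.004,-0.3,0.6],
  [0,0,0,0,-0.004,-0.4,0.6],
  [0,0,0,0,-0.004,-0.46,0.6],
  [0,0,0,0,-0.004,-0.495,0.6],
  [0,0,0,0,-0.004,-0.495,0.6],
  [0,0,0,0,-0.004,-0.495,0.5],
  [0,0,0,0,-0.004,-0.495,0.35],
  [0,0,0,0,-0.004,-0.495,0.2],
  [0,0,0,0,-0.004,-0.495,0.1],
  [0,0,0,0,-0.004,-0.495,0.1],
  [0,0,0,0,-0.004,-0.495,0.1],
  [0,0,0,0,-0.004,-0.495,0.1],
  [0,0,0,0,-0.004,-0.495,0.1],
  [0,0,0,0,-0.004,-0.495,0.1],
  [0,0,0,0,-0.004,-0.495,0.1],
])

```text
t: 16.03
tool_pos: [0.4544, 0.0557, 0.052]
ee_rot: [0.0, 0.63, 0.777, 0.0]
contact_force: [-0.7, -0.8, 6.9]
opening: 0.0198
finger_force: 30.0
```

Call:
play_rows([
  [0,0,0,0,0,0.03,0.1],
  [0,0,0,0,0,0.1,0.1],
  [0,0,0,0,0,0.2,0.1],
  [0,0,0,0,0,0.3,0.1],
  [0,0,0,0,0,0.4,0.1],
  [0,0,0,0.005,0.06,0.433,0.1],
  [0,0,0,0.01,0.15,0.433,0.1],
  [0,0,0,0.015,0.25,0.433,0.1],
  [0,0,0,0.02,0.35,0.433,0.1],
  [0,0,0,0.03,0.45,0.433,0.1],
  [0,0,0,0.035,0.55,0.433,0.1],
  [0,0,0,0.04,0.64,0.433,0.1],
  [0,0,0,0.045,0.72,0.433,0.1],
  [0,0,0,0.049,0.768,0.433,0.1],
  [0,0,0,0.049,0.768,0.433,0.1],
  [0,0,0,0.049,0.768,0.433,0.1],
  [0,0,0,0.049,0.768,0.433,0.1],
])

```text
t: 17.45
tool_pos: [0.4686, 0.2852, 0.1816]
ee_rot: [0.0, 0.63, 0.777, -0.0]
contact_force: [0.7, -0.8, -2.8]
opening: 0.0195
finger_force: 30.0
```

Call:
play_rows([
  [0,0,0,0,0.003,-0.1,0.1],
  [0,0,0,0,0.003,-0.2,0.1],
  [0,0,0,0,0.003,-0.3,0.1],
  [0,0,0,0,0.003,-0.37,0.1],
  [0,0,0,0,0.003,-0.405,0.1],
  [0,0,0,0,0.003,-0.42,0.1],
  [0,0,0,0,0.003,-0.428,0.1],
  [0,0,0,0,0.003,-0.432,0.1],
  [0,0,0,0,0.003,-0.435,0.1],
  [0,0,0,0,0.003,-0.435,0.1],
  [0,0,0,0,0.003,-0.435,0.1],
])

```text
t: 18.37
tool_pos: [0.4694, 0.2872, 0.052]
ee_rot: [0.0, 0.63, 0.777, 0.001]
contact_force: [1.5, -0.4, 7.5]
opening: 0.0195
finger_force: 30.0
```

Call:
play_rows([
  [0,0,0,0,0,-0.002,0.1],
  [0,0,0,0,0,-0.002,0.1],
  [0,0,0,0,0,-0.002,0.2],
  [0,0,0,0,0,-0.002,0.3],
  [0,0,0,0,0,-0.002,0.4],
  [0,0,0,0,0,-0.002,0.4],
  [0,0,0,0,0,-0.002,0.4],
  [0,0,0,0,0,0.05,0.4],
  [0,0,0,0,0,0.15,0.4],
  [0,0,0,0,0,0.28,0.4],
  [0,0,0,0,0,0.4,0.4],
  [0,0,0,0,0,0.5,0.4],
  [0,0,0,0,0,0.5,0.4],
  [0,0,0,0,0,0.5,0.4],
])

```text
t: 19.53
tool_pos: [0.4693, 0.2872, 0.2025]
ee_rot: [0.001, 0.63, 0.777, 0.001]
contact_force: [-0.3, 0.0, -1.3]
opening: 0.0375
finger_force: 0.0
```

Call:
play_rows([
  [0,0,0,0.03,-0.08,0,0.6],
  [0,0,-0.02,0.08,-0.2,0,0.6],
  [0,0,-0.04,0.13,-0.32,0,0.6],
  [0,0,-0.06,0.18,-0.43,0,0.6],
  [0,0,-0.087,0.23,-0.55,0,0.6],
  [0,0,-0.087,0.28,-0.67,0,0.6],
  [0,0,-0.087,0.31,-0.74,0,0.6],
  [0,0,-0.087,0.322,-0.768,0,0.6],
  [0,0,-0.087,0.322,-0.768,0,0.6],
  [0,0,-0.087,0.322,-0.768,0,0.6],
  [0,0,-0.087,0.322,-0.768,0,0.6],
])

```text
t: 20.45
tool_pos: [0.5645, 0.0585, 0.2007]
ee_rot: [-0.0, 0.729, 0.685, -0.0]
contact_force: [-0.9, -0.4, -0.2]
opening: 0.0561
finger_force: 0.0
```

Call:
play_rows([
  [0,0,0,0.003,-0.005,-0.1,0.6],
  [0,0,0,0.003,-0.005,-0.2,0.6],
  [0,0,0,0.003,-0.005,-0.3,0.6],
  [0,0,0,0.003,-0.005,-0.38,0.6],
  [0,0,0,0.003,-0.005,-0.43,0.6],
  [0,0,0,0.003,-0.005,-0.46,0.6],
  [0,0,0,0.003,-0.005,-0.462,0.6],
  [0,0,0,0.003,-0.005,-0.462,0.5],
  [0,0,0,0.003,-0.005,-0.462,0.35],
  [0,0,0,0.003,-0.005,-0.462,0.2],
  [0,0,0,0.003,-0.005,-0.462,0.15],
  [0,0,0,0.003,-0.005,-0.462,0.15],
  [0,0,0,0.003,-0.005,-0.462,0.15],
  [0,0,0,0.003,-0.005,-0.462,0.15],
  [0,0,0,0.003,-0.005,-0.462,0.15],
  [0,0,0,0.003,-0.005,-0.462,0.15],
  [0,0,0,0.003,-0.005,-0.462,0.15],
])

```text
t: 21.87
tool_pos: [0.5665, 0.0551, 0.063]
ee_rot: [0.0, 0.73, 0.684, 0.0]
contact_force: [-1.2, -0.9, 6.9]
opening: 0.0252
finger_force: 30.0
```

Call:
play_rows([
  [0,0,0,0,0,0.03,0.15],
  [0,0,0,0,0,0.1,0.15],
  [0,0,0,0,0,0.2,0.15],
  [0,0,0,0,0,0.3,0.15],
  [0,0,0,0,0,0.4,0.15],
  [0,0,0,0,-0.05,0.433,0.15],
  [0,0,0,-0.01,-0.14,0.433,0.15],
  [0,0,0,-0.01,-0.24,0.433,0.15],
  [0,0,0,-0.01,-0.34,0.433,0.15],
  [0,0,0,-0.01,-0.44,0.433,0.15],
  [0,0,0,-0.01,-0.524,0.433,0.15],
])

```text
t: 22.78
tool_pos: [0.5627, -0.1043, 0.1928]
ee_rot: [0.0, 0.73, 0.684, -0.0]
contact_force: [0.7, -0.2, -3.5]
opening: 0.0251
finger_force: 30.0
```

Call:
play_rows([
  [0,0,0,-0.002,-0.1,0,0.15],
  [0,0,0,-0.004,-0.2,0,0.15],
  [0,0,0,-0.006,-0.3,0,0.15],
  [0,0,0,-0.008,-0.39,0,0.15],
  [0,0,0,-0.01,-0.46,0,0.15],
  [0,0,0,-0.01,-0.505,0,0.15],
  [0,0,0,-0.01,-0.524,0,0.15],
  [0,0,0,-0.01,-0.524,0,0.15],
  [0,0,0,-0.01,-0.524,0,0.15],
  [0,0,0,-0.01,-0.524,0,0.15],
])

```text
t: 23.62
tool_pos: [0.5605, -0.2575, 0.1925]
ee_rot: [-0.0, 0.729, 0.685, 0.0]
contact_force: [-0.5, -0.7, -2.4]
opening: 0.0249
finger_force: 30.0
```

Call:
play_rows([
  [0,0,0,0,-0.003,-0.1,0.15],
  [0,0,0,0,-0.003,-0.2,0.15],
  [0,0,0,0,-0.003,-0.3,0.15],
  [0,0,0,0,-0.003,-0.37,0.15],
  [0,0,0,0,-0.003,-0.405,0.15],
  [0,0,0,0,-0.003,-0.42,0.15],
  [0,0,0,0,-0.003,-0.428,0.15],
  [0,0,0,0,-0.003,-0.432,0.15],
  [0,0,0,0,-0.003,-0.435,0.15],
  [0,0,0,0,-0.003,-0.435,0.15],
  [0,0,0,0,-0.003,-0.435,0.15],
])

```text
t: 24.53
tool_pos: [0.5609, -0.2604, 0.063]
ee_rot: [0.001, 0.73, 0.684, 0.0]
contact_force: [-0.6, 0.9, 5.2]
opening: 0.0254
finger_force: 30.0
```

Call:
play_rows([
  [0,0,0,0,0,-0.002,0.15],
  [0,0,0,0,0,-0.002,0.15],
  [0,0,0,0,0,-0.002,0.25],
  [0,0,0,0,0,-0.002,0.35],
  [0,0,0,0,0,-0.002,0.5],
  [0,0,0,0,0,-0.002,0.5],
  [0,0,0,0,0,-0.002,0.5],
  [0,0,0,0,0,0.05,0.5],
  [0,0,0,0,0,0.15,0.5],
  [0,0,0,0,0,0.28,0.5],
  [0,0,0,0,0,0.4,0.5],
  [0,0,0,0,0,0.47,0.5],
  [0,0,0,0,0,0.47,0.5],
  [0,0,0,0,0,0.47,0.5],
])

```text
t: 25.7
tool_pos: [0.5605, -0.2604, 0.2037]
ee_rot: [0.001, 0.73, 0.684, 0.0]
contact_force: [0.2, 0.7, -0.8]
opening: 0.0469
finger_force: 0.0
```

Call:
play_rows([
  [0,0,0,-0.05,0.08,0,0.6],
  [0,0,0,-0.11,0.19,0,0.6],
  [0,0,0,-0.17,0.3,0,0.6],
  [0,0,0,-0.23,0.41,0,0.6],
  [0,0,0,-0.29,0.52,0,0.6],
  [0,0,0,-0.34,0.61,0,0.6],
  [0,0,0,-0.36,0.65,0,0.6],
  [0,0,0,-0.36,0.65,0,0.6],
  [0,0,0,-0.36,0.65,0,0.6],
  [0,0,0,-0.36,0.65,0,0.6],
])

```text
t: 26.53
tool_pos: [0.4525, -0.0662, 0.2023]
ee_rot: [-0.0, 0.73, 0.683, -0.0]
contact_force: [0.5, -1.5, 0.7]
opening: 0.0562
finger_force: 0.0
```

```bash
python3 - <<'E'
from h import *
b=eyes.snapshot('scene')['frame'][100:300,100:370]
cv2.imwrite('pics/p3.png',cv2.resize(b,(800,592),interpolation=cv2.INTER_CUBIC))
E
```

```text
(no output)
```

View pics/p3.png

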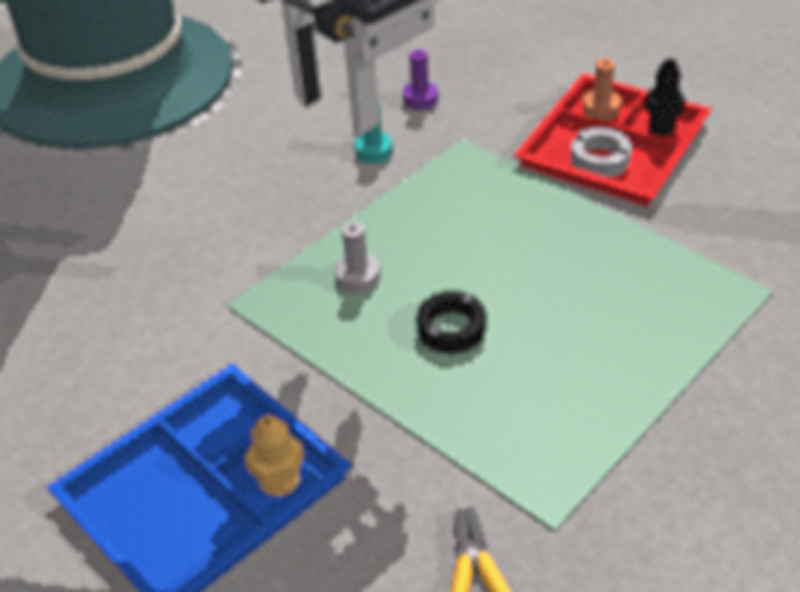

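The red tray is complete: copper bush (603,95), black nozzle (665,98) and ring (600,150). The brass nozzle stands in the blue tray's far small bay (273,455). The steel bush waits on the mat at (356,260), so I'll grip it now.

Call:
play_rows([
  [0,0,0,0,0.003,-0.1,0.6],
  [0,0,0,0,0.003,-0.2,0.6],
  [0,0,0,0,0.003,-0.3,0.6],
  [0,0,0,0,0.003,-0.4,0.6],
  [0,0,0,0,0.003,-0.47,0.6],
  [0,0,0,0,0.003,-0.5,0.6],
  [0,0,0,0,0.003,-0.5,0.6],
  [0,0,0,0,0.003,-0.5,0.5],
  [0,0,0,0,0.003,-0.5,0.35],
  [0,0,0,0,0.003,-0.5,0.2],
  [0,0,0,0,0.003,-0.5,0.1],
  [0,0,0,0,0.003,-0.5,0.1],
  [0,0,0,0,0.003,-0.5,0.1],
  [0,0,0,0,0.003,-0.5,0.1],
  [0,0,0,0,0.003,-0.5,0.1],
  [0,0,0,0,0.003,-0.5,0.1],
  [0,0,0,0,0.003,-0.5,0.1],
])

```text
t: 28.0
tool_pos: [0.4524, -0.0644, 0.0532]
ee_rot: [0.0, 0.73, 0.684, -0.0]
contact_force: [-1.7, -1.7, 8.4]
opening: 0.0197
finger_force: 30.0
```

Call:
play_rows([
  [0,0,0,0,0,0.03,0.1],
  [0,0,0,0,0,0.1,0.1],
  [0,0,0,0,0,0.2,0.1],
  [0,0,0,0,0,0.3,0.1],
  [0,0,0,0,0,0.4,0.1],
  [0,0,0,0.01,-0.05,0.433,0.1],
  [0,0,0,0.03,-0.14,0.433,0.1],
  [0,0,0,0.05,-0.24,0.433,0.1],
  [0,0,0,0.07,-0.34,0.433,0.1],
  [0,0,0,0.09,-0.44,0.433,0.1],
  [0,0,0,0.11,-0.53,0.433,0.1],
  [0,0,0,0.125,-0.6,0.433,0.1],
  [0,0,0,0.134,-0.634,0.433,0.1],
  [0,0,0,0.134,-0.634,0.433,0.1],
  [0,0,0,0.134,-0.634,0.433,0.1],
  [0,0,0,0.134,-0.634,0.433,0.1],
])

```text
t: 29.33
tool_pos: [0.4923, -0.253, 0.1829]
ee_rot: [-0.0, 0.729, 0.684, 0.0]
contact_force: [0.3, 0.0, -3.0]
opening: 0.0194
finger_force: 30.0
```

Call:
play_rows([
  [0,0,0,0,0,-0.1,0.1],
  [0,0,0,0,0,-0.2,0.1],
  [0,0,0,0,0,-0.3,0.1],
  [0,0,0,0,0,-0.37,0.1],
  [0,0,0,0,0,-0.405,0.1],
  [0,0,0,0,0,-0.42,0.1],
  [0,0,0,0,0,-0.428,0.1],
  [0,0,0,0,0,-0.432,0.1],
  [0,0,0,0,0,-0.434,0.1],
  [0,0,0,0,0,-0.434,0.1],
  [0,0,0,0,0,-0.434,0.1],
])

```text
t: 30.25
tool_pos: [0.4927, -0.2548, 0.0533]
ee_rot: [0.001, 0.73, 0.684, 0.0]
contact_force: [-0.5, -0.2, 0.7]
opening: 0.0195
finger_force: 30.0
```

Call:
play_rows([
  [0,0,0,0,0,-0.003,0.1],
  [0,0,0,0,0,-0.003,0.1],
  [0,0,0,0,0,-0.003,0.2],
  [0,0,0,0,0,-0.003,0.3],
  [0,0,0,0,0,-0.003,0.4],
  [0,0,0,0,0,-0.003,0.4],
  [0,0,0,0,0,-0.003,0.4],
  [0,0,0,0,0,0.05,0.4],
  [0,0,0,0,0,0.15,0.4],
  [0,0,0,0,0,0.28,0.4],
  [0,0,0,0,0,0.4,0.4],
  [0,0,0,0,0,0.5,0.4],
  [0,0,0,0,0,0.6,0.4],
  [0,0,0,0,0,0.6,0.4],
])

```text
t: 31.42
tool_pos: [0.4944, -0.2552, 0.2381]
ee_rot: [0.004, 0.73, 0.684, 0.001]
contact_force: [0.4, 0.1, 0.9]
opening: 0.0376
finger_force: 0.0
```

Call:
play_rows([
  [0,0,0,-0.1,0.1,0,0.4],
  [0,0,0,-0.2,0.2,0,0.4],
  [0,0,0,-0.25,0.4,0,0.4],
  [0,0,0,-0.25,0.5,0,0.4],
  [0,0,0,-0.25,0.6,0,0.4],
  [0,0,0,-0.25,0.7,0,0.4],
  [0,0,0,-0.25,0.7,0,0.4],
  [0,0,0,-0.25,0.7,0,0.4],
  [0,0,0,-0.25,0.7,0,0.4],
])

```text
t: 32.17
tool_pos: [0.4174, -0.0451, 0.2324]
ee_rot: [0.0, 0.73, 0.684, -0.0]
contact_force: [0.6, -0.5, -0.6]
opening: 0.0374
finger_force: 0.0
```

```bash
python3 - <<'E'
from h import *
d=eyes.snapshot('top');H=hsv(d);b=eyes.snapshot('scene')['frame']
I=lambda lo,hi:cv2.inRange(H,np.array(lo),np.array(hi))
tray(d,I((105,150,40),(125,255,255)),(382,184))
cv2.imwrite('pics/p4.png',cv2.resize(np.vstack([np.hstack([d['frame'][130:250,80:240],d['frame'][130:250,320:480]]),np.hstack([b[180:300,110:270],b[90:210,230:390]])]),(800,600),interpolation=cv2.INTER_CUBIC))
E
```

```text
tray [ 523.3 -299.4] size [167.4 147.3] yaw -0.068
long [ 521.  -333.8]
s- [ 492.7 -253.7]
s+ [ 559.9 -258.3]
```

View pics/p4.png

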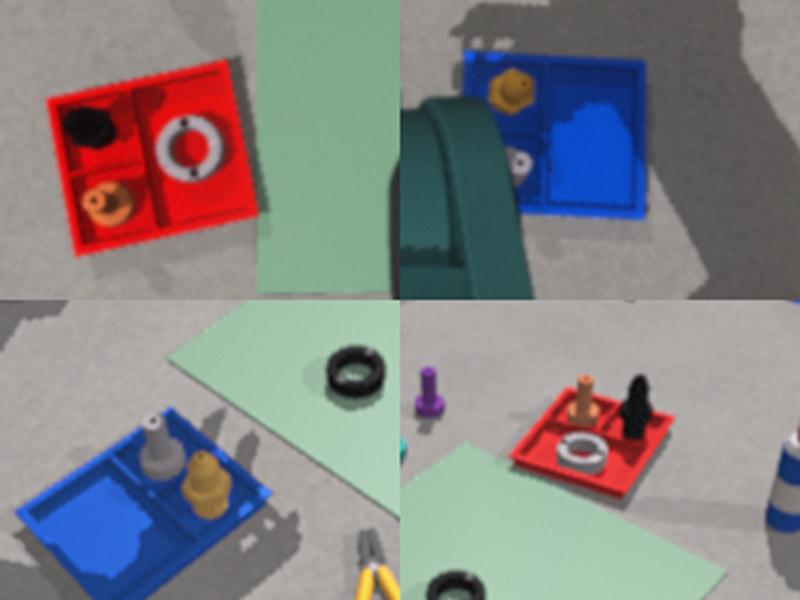

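All the parts are in place and upright. The red tray holds the ring (190,148), black nozzle (90,127) and copper bush (107,203). The blue tray holds the steel bush (160,450) and brass nozzle (207,485), and its long bay is empty. The black ring, spray can and cutters appear where they started. Handing in.

```bash
python3 -c "
from station import workorder
print(workorder.job_done())"
```

```text
the job is handed in; nothing more can be done
None
```

Both kits are made up as asked and handed in at about 32 s; the last pictures show every part in its bay and upright, and the blue tray's long bay empty.

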